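Shut and latch the reagent case

ROBOT

A 6-joint arm with a two-finger parallel gripper is mounted at the origin on a cart in front of the work surface, level with it; the furniture and walls round the work are solid. World frame = base frame: x ahead of the robot, y to its left, z up, the work surface at z = 0. Lengths are in m, angles in rad, forces in N, time in s.
With the tool pointing down it reaches from about 0.3 to 0.85 m from the base axis. Payload 5.4 kg.
Tool frame: the origin (TCP) lies midway between the tips of the shut fingers; the grasp point (between the pads) lies 19 mm behind it; z points along the fingers, y is the line along which they close (so a half turn about z gives the same grasp; the last joint's range is limited). The gripper opens to 85 mm and grips with 20 to 120 N. Pads are 22 mm wide; open, the fingers measure 114 mm over their backs; the gripper's body (76 mm by 85 mm) begins 54 mm behind the grasp point. The pads swing forward as they close: fully open they stand 13 mm farther back than shut.
Start: joints at [1.109, 0.158, 1.597, -0, 1.386, -0.21], TCP at [0.143, 0.557, 0.231] pointing down, gripper open.
Joint ranges: [-2.91, 2.91], [-0.94, 2.29], [0.18, 2.7], [-1.29, 4.43], [0.17, 2.64], [-3, 3]. Speed limits (rad/s): [2.57, 2.57, 3.14, 3.14, 3.14, 3.14].

INTERFACE

Orientations are given as a unit quaternion [w, x, y, z].
In Python, from bench import env gives the robot as it stands.
- The arm moves only by the shell command python3 -m inch 'ROWS' [FORCE]. ROWS is a JSON object of lists of equal length, an entry for each row: "dp": the shift along the tool's x, y, z in units of 40 cm (1.0 is 40 cm), a list of three; "turn": the turn, a rotation vector about the tool's x, y, z in units of 2 pi rad (1.0 is 2 pi rad), a list of three; "fingers": the closure, from 0 (fully open) to 1 (shut). In form: {"dp": [[tx, ty, tz], ...], "turn": [[ax, ay, az], ...], "fingers": [fingers, ...]}. A call has exactly 10 rows; each row is the pose to reach, as a shift and turn from the pose commanded when the call began, along the tool's axes at that moment, turning the shorter way round; what a row does not reach only later rows make up. A row lasts 1/10 s, in which the tool goes at most 50 mm and 8.59 degrees, less where a joint would pass 70% of its speed; a pose out of reach is approached as far as the arm can. A call with a number of a shift or a turn outside -1 to 1 is refused whole. A call with a gripper value outside its range is refused whole. The fingers move at their own pace and stop on an object; FORCE is the grip in N (left out, the last holds). Time passes only in rows, so rows that repeat a pose let the fingers close, or fill a call up. It gives the time, the measured TCP pose, the force, the opening and the grip force at its end, in the units of the state.
- env.sense(): the state, without advancing time (a new reading comes with each control period).
- env.capture(name): name is "scene" or "top" or "wrist"; returns a dict with "image" (400x640x3 uint8, red, green, blue), "range_z" (400x640 float32, m along the optical axis (not along the pixel's ray), 0 where there is no reading), "camera_matrix" (3x3 intrinsics, pixels), "dist_coeffs" ([k1, k2, p1, p2, k3] as OpenCV has them; the pictures are not rectified), "R" (3x3) and "t" (3): a world point X has camera coordinates R X + t; the wrist camera has in their place "T_tool_cam" (4x4, takes a point from camera to tool coordinates, whose origin is the TCP and whose axes are the flange's). Camera axes: x right, y down, z forward; pixel columns grow to the right and rows downward; lengths in m; the calibration is good to about 2 mm. A picture is of the moment at which its call begins: read the wrist's pose just before it.
- env.job_done(): hands the job in; it is judged then, once.
Trained networks look in a picture, given as the dict that the camera call returned (one of the last four; its "shot" number tells which), for a name from the list of things; names that differ only in an ending like _2 or _b are one class to them, and where a whole thing is asked for, a point or a joint stands for the part that bears it (a point fixed in the world has none). Each returns a list of dicts, best first, with "confidence" (0 to 1); they miss things now and then, are a little off and sometimes report something else, mostly with a low value. They report only what shows in the picture. A call takes as long as a camera call.
- env.trace(picture, thing): "mask" (400x640 bool, what is visible of it) and "box" ([left, top, width, height] in pixels, round what is visible of it).
The state is a dict: "clock": time; "joint_positions": joint angles; "joint_velocities": joint speeds; "joint_efforts": joint torques, N m; "tcp_pos": TCP position; "orientation": TCP orientation; "contact_force": force on the tool from outside, world axes, zero at the start; "moment": the same for the moment, N m; "gripper_width": finger opening in m; "grip_force": force on a finger pad.
Only numpy, scipy, OpenCV 4.12 (cv2) and the standard library are available. Lean on these libraries where they do the work, as an engineer would, in place of code of your own. Each camera call takes 0.05 s, during which the arm holds its last target. There are 200 camera calls.

TASK

The lesson is over: push the open lid of the reagent case over with your fingertips until it lies fully shut, and only then fold both of its front latches down flat against the front of the case. Push gently, slowly at the latches, and never pinch or grip anything; leave the things that stand round the case where they are and finish clear of everything.

Things in the scene. Friction and masses are not known exactly. Their poses are not given: they have to be found in the camera images.
- reagent_case: flat teal reagent case with two rows of small vials with caps of mixed colours in a black tray, fixed to the table (it does not slide), 162 (x) x 235 (y) x 51 tall when shut. Origin: centre of its underside on the table; x points from the latched front to the hinged back, y to its left end, z up. The black tray is solid up to 22 mm above the table
- reagent_case_lid (a joint): angle of the clear lid about the hinge along the back of the case: 0 = shut, 1.83 = leaning back at its stop. It starts about upright (1.35 to 1.7) with its outer face to the back. Weighs about 60 g; hinge friction 0.02 N m holds it where it is left above roughly 1.2 rad; below that it sinks shut by itself in a few seconds, and a fingertip on its outer face can follow it down
- lid_hinge (a point): middle of the lid's hinge line, 78 mm behind the case's origin and 35 mm above the table; the hinge axis runs along the case's y
- lid_edge (a point): middle of the lid's free edge, on its outer face: with the lid shut it is 75 mm in front of the case's origin and 51 mm above the table, with the lid upright it is 16 mm behind the hinge line and 188 mm above the table. The lid's outer face is flat, 150 from this edge back towards the hinge and 230 along the case's y, lies 16 mm outside the hinge line; the lid's rim is 16 mm deep on the inner side. Site axes are the case's axes when shut and turn with the lid
- reagent_case_latch_l (a joint): left (+y) latch, angle on the lid's front edge: 0 = folded flat against the case's front, 1.4 = sticking straight out from the lid's front. It starts at 1.0 to 1.39. Stays where it is left; it has no snap but a heavily damped hinge (0.05 N m s/rad): pressed at its free end at 15 mm/s it resists with about 3 N, more the faster or the nearer the hinge
- reagent_case_latch_r (a joint): right (-y) latch, like the left one
- latch_l_tip (a point): middle of the left latch's free end, on its outer face. The latch is a flat tab 24 wide (along y), 3 thick, reaching 18 mm from its hinge line. With the lid shut that hinge line lies 79 mm in front of the case's origin, 65 mm to its left, 38 mm above the table; folded down the tab hangs from 41 to 20 mm above the table, its outer face 81 mm in front of the case's origin; sticking out it reaches 98 mm in front
- latch_r_tip (a point): the same for the right latch, 65 mm to the right of the middle
- dye_red: small brown dye bottle with a white cap, 28 dia x 65 tall, upright, close to the left (+y) end of the case; origin: centre of its underside
- cuvette_e: clear cuvette, 12x12x45, standing upright 60 to 80 mm in front of the case, between the latches; it tips easily; origin: centre of its underside
- dropper_b: white plastic dropper, 150 long, 12 thick, lying close along the right (-y) end of the case; origin: centre of its underside
- cap_b: grey-blue screw cap, 28 dia x 13, lying in front of the case's left end; origin: centre of its underside
- tape_roll: roll of brown packing tape, 94 dia x 48 tall, lying flat to the left; origin: centre of its underside
- scissors: scissors with blue handles, 199 long, 9 thick, lying to the right; origin: centre of its underside

How it is judged:
On the way, in this order (a step that is already met when the one before it is completed fails the run):
1. the lid has been pushed over and lies shut (value of joint reagent_case_lid below 0.05 rad), for 0.2 s.
2. both latches are folded down while the lid is shut (value of joint reagent_case_lid below 0.05 rad and value of joint each of reagent_case_latch_l, reagent_case_latch_r below 0.2 rad), for 0.2 s.
At the end, for the whole second after the job is handed in: The lid is shut (under 0.05 rad, at rest) and both latches are folded down to within 0.2 rad of flat; nothing round the case has moved more than 20 mm or fallen (all of step 2 and velocity of joint reagent_case_lid between -0.05 and 0.05 rad/s); the robot touches nothing.
It fails at once if a latch folded down while the lid is still open (its hook would strike the case's front lip) (value of joint reagent_case_lid above 0.15 rad and value of joint any of reagent_case_latch_l, reagent_case_latch_r below 0.5 rad).
It fails at once if the case or its lid pinched or pushed hard (over 35 N) (contact force between the fingers and reagent_case above 35 N).
It fails at once if a thing standing round the case shifted by more than 20 mm (distance of any of dye_red, cuvette_e, dropper_b, cap_b, tape_roll, scissors from where it was at the start of the episode above 0.02 m).
It fails at once if the bottle or the cuvette tipped over (angle between any of dye_red, cuvette_e's own z axis and vertical above 0.5 rad).
It fails at once if one of the small things near the case gripped or pressed by the fingers (over 8 N) (contact force between the fingers and dye_red above 8 N or contact force between the fingers and cuvette_e above 8 N or contact force between the fingers and dropper_b above 8 N or contact force between the fingers and cap_b above 8 N).
It also fails if it takes over 58 s, if anything falls off the work surface, if the arm or the gripper's body presses on something with over 40 N, if the wrist force passes 120 N, or if a joint passes its speed limit or range.

## Working session

There is one attempt and no reset: what is moved stays moved. The work goes in short steps, Python scripts to look and compute and a shell command to move; the robot and the scene stay as the last step left them, time stands still between calls to the robot, and variables do not carry over. Pictures are saved under pics/ and viewed, at most 10 in all, crops included, and the job is handed in when it is done.

```bash
mkdir -p pics; ls
cat > h.py <<'E'
import numpy as np, cv2
from bench import env
from scipy.spatial.transform import Rotation as Ro
def cloud(c,mask=None):
    d=c["range_z"]; m=d>0
    if mask is not None: m&=mask
    v,u=np.nonzero(m)
    n=cv2.undistortPoints(np.stack([u,v],1).astype(np.float32)[:,None],np.array(c["camera_matrix"]),np.array(c["dist_coeffs"]))[:,0]
    P=np.c_[n,np.ones(len(n))]*d[v,u][:,None]
    return (P-np.array(c["t"]))@np.array(c["R"])
E
python3 - <<'E'
from h import *
s=env.sense(); print(s)
for n in ["scene","top"]:
    c=env.capture(n); im=c["image"][:,:,::-1]; cv2.imwrite(f"pics/{n}0.png",im)
    print(n, np.array(c["t"])@-np.array(c["R"]))
    for th in ["reagent_case","reagent_case_lid","reagent_case_latch_l","reagent_case_latch_r","dye_red","cuvette_e","dropper_b","cap_b","tape_roll","scissors"]:
        for r in env.trace(c,th)[:2]:
            p=cloud(c,r["mask"])
            if len(p): print(th,round(r["confidence"],2),r["box"],len(p),np.median(p,0).round(3),np.percentile(p,3,axis=0).round(3),np.percentile(p,97,axis=0).round(3))
E
```

```text
pics
{'clock': 0.0, 'joint_positions': array([ 1.10892402e+00,  1.59068563e-01,  1.59827482e+00,  6.19109439e-07,
        1.38621725e+00, -2.10103233e-01]), 'joint_velocities': array([-0.00203499,  0.00028376, -0.00133849, -0.00030734,  0.00040988,
       -0.00157572]), 'joint_efforts': array([ 1.11889813e-04, -3.96010745e+01, -3.31423116e+01, -9.11734901e-05,
        8.65666108e-03,  7.62143202e-07]), 'tcp_pos': array([0.14298031, 0.55629502, 0.23028463]), 'orientation': array([-3.24709547e-04,  1.25552315e-01,  9.92086512e-01, -9.28867058e-04]), 'contact_force': array([-0.76110681,  0.70482774,  0.18898689]), 'moment': array([0.02822387, 0.00393016, 0.0089166 ]), 'grip_force': 0.0, 'gripper_width': 0.08528949430434998}
scene [-0.18201094 -0.51095091  1.03843683]
reagent_case 0.69 [265.4, 112.8, 93.9, 115.8] 6132 [0.592 0.109 0.03 ] [ 0.462 -0.002  0.006] [0.651 0.229 0.188]
reagent_case_lid 0.67 [301.7, 109.3, 56.0, 82.7] 2349 [0.628 0.104 0.111] [ 0.595 -0.005  0.039] [0.654 0.218 0.191]
dye_red 0.7 [282.1, 142.6, 10.7, 18.0] 176 [0.608 0.264 0.035] [ 0.6    0.254 -0.   ] [0.662 0
[... 552 characters left out ...]
71  0.012]
top [0.25109814 0.0492229  1.21284325]
reagent_case 0.86 [256.9, 144.6, 81.4, 77.0] 4512 [0.575 0.123 0.028] [0.467 0.011 0.005] [0.65  0.234 0.189]
reagent_case_lid 0.96 [260.7, 140.2, 78.1, 36.4] 1292 [0.628 0.112 0.098] [0.597 0.002 0.001] [0.658 0.219 0.191]
dropper_b 0.21 [186.0, 206.4, 33.8, 26.1] 398 [0.443 0.436 0.043] [0.4   0.387 0.003] [0.486 0.472 0.051]
cap_b 0.45 [242.5, 216.2, 6.4, 5.3] 54 [0.449 0.295 0.004] [ 0.438  0.28  -0.001] [0.462 0.305 0.012]
tape_roll 0.7 [185.0, 207.5, 34.9, 25.7] 412 [0.443 0.428 0.042] [0.4   0.387 0.003] [0.486 0.468 0.051]
scissors 0.81 [412.4, 221.2, 52.0, 25.3] 403 [ 0.417 -0.315  0.007] [ 0.367 -0.414 -0.   ] [ 0.445 -0.268  0.013]
```

View pics/scene0.png

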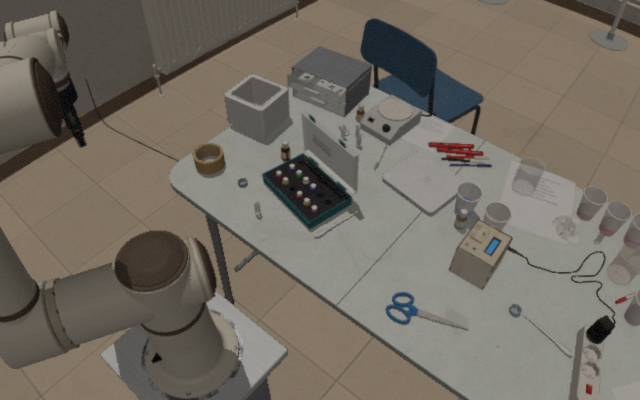

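View pics/top0.png

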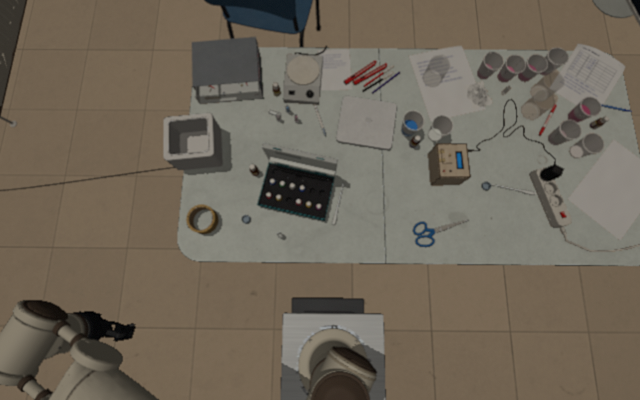

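Run:
```python
from h import *
C=[env.capture(n) for n in ["scene","top"]]
P=[cloud(c) for c in C]
for n,p,c in zip("st",P,C):
    r=env.trace(c,"reagent_case_lid")
    m=r[0]["mask"]; q=cloud(c,m); q=q[(q[:,2]>.07)&(q[:,2]<.2)&(q[:,0]>.58)&(q[:,0]<.72)]
    # plane x = a + b y + c z
    for _ in range(5):
        A=np.c_[np.ones(len(q)),q[:,1:]]; k=np.linalg.lstsq(A,q[:,0],rcond=None)[0]; e=q[:,0]-A@k; q=q[abs(e)<max(2*e.std(),.003)]
    print(n,"lid plane",k.round(4),len(q),e.std().round(4),"top z",np.percentile(q[:,2],99),q[:,1].min(),q[:,1].max())
    s=p[(p[:,2]>.015)&(p[:,2]<.05)&(p[:,0]>.42)&(p[:,0]<.64)&(p[:,1]>-.06)&(p[:,1]<.25)]
    print(cv2.minAreaRect(s[:,:2].astype(np.float32)))
    im=c["image"]; hsv=cv2.cvtColor(im,cv2.COLOR_RGB2HSV)
    t=(hsv[...,0]>78)&(hsv[...,0]<100)&(hsv[...,1]>100); s=cloud(c,t); s=s[(s[:,2]>.005)&(s[:,0]>.42)&(s[:,0]<.7)&(s[:,1]>-.06)&(s[:,1]<.3)]
    print("teal",len(s),cv2.minAreaRect(s[:,:2].astype(np.float32)), np.percentile(s[:,2],[5,50,95]))
    H={}
    for x0 in np.arange(.66,.90,.03):
        print(round(x0,2),[ (round(float(np.percentile(w[:,2],98)),3) if len(w:=p[(abs(p[:,0]-x0-.015)<.015)&(abs(p[:,1]-y0-.015)<.015)]) else None) for y0 in np.arange(-.03,.27,.03)])
    cu=p[(p[:,0]>.36)&(p[:,0]<.46)&(p[:,1]>-.02)&(p[:,1]<.32)&(p[:,2]>.008)&(p[:,2]<.06)]
    print("front",[ (x.round(3).tolist()) for x in cu[::max(1,len(cu)//25)]])
c=C[0]; I=c["image"][95:245,225:385,::-1]; a=cv2.resize(I,(640,600),interpolation=cv2.INTER_CUBIC); cv2.imwrite("pics/crop1.png",a)
```

```text
s lid plane [ 0.6156  0.2208 -0.0766] 1236 0.0016 top z 0.18990662609863573 -0.007371814760164783 0.22020596479823895
((0.5486729741096497, 0.10819879919290543), (0.26596730947494507, 0.17582276463508606), 78.62030029296875)
teal 676 ((0.5420231819152832, 0.12328384816646576), (0.23480068147182465, 0.15588703751564026), 78.29072570800781) [0.00734399 0.02476968 0.03383161]
0.66 [0.005, 0.004, 0.004, None, None, None, 0.0, -0.002, 0.038, 0.006, 0.004]
0.69 [0.003, 0.004, 0.003, 0.001, None, None, None, None, None, 0.002, 0.004]
0.72 [0.019, 0.006, 0.004, 0.005, None, None, None, None, None, None, 0.001]
0.75 [0.019, 0.006, 0.012, 0.006, 0.004, None, None, None, None, None, None]
0.78 [0.02, 0.004, 0.013, 0.003, 0.004, 0.045, 0.005, 0.048, 0.003, 0.002, None]
0.81 [0.019, 0.004, 0.011, 0.007, 0.004, 0.042, 0.042, 0.045, 0.014, 0.005, 0.006]
0.84 [0.016, 0.004, 0.032, 0.034, 0.031, 0.03, 0.046, 0.005, 0.016, 0.115, 0.118]
0.87 [0.007, 0.005, 0.05, 0.063, 0.057, 0.05, 0.047, 0.044, 0.007, 0.124, 0.126]
front [[0.455, 0.307, 0.01], [0.459, 0.285, 0.012], [0.439, 0.281, 0.014], [0.396, 0.1
[... 1567 characters left out ...]
ont [[0.459, 0.096, 0.031], [0.459, 0.083, 0.034], [0.458, 0.304, 0.01], [0.457, 0.083, 0.029], [0.455, 0.07, 0.037], [0.457, 0.057, 0.03], [0.457, 0.044, 0.031], [0.457, 0.03, 0.027], [0.454, 0.28, 0.012], [0.454, 0.067, 0.028], [0.453, 0.053, 0.032], [0.454, 0.04, 0.028], [0.457, 0.0, 0.009], [0.45, 0.279, 0.016], [0.451, 0.053, 0.026], [0.449, 0.04, 0.039], [0.454, 0.0, 0.011], [0.447, 0.279, 0.014], [0.447, 0.037, 0.029], [0.45, 0.0, 0.016], [0.444, 0.03, 0.03], [0.448, -0.007, 0.008], [0.444, -0.003, 0.009], [0.437, 0.288, 0.013], [0.439, -0.003, 0.017], [0.433, 0.0, 0.013], [0.404, 0.174, 0.023], [0.401, 0.178, 0.017], [0.391, 0.181, 0.045], [0.39, 0.176, 0.029], [0.374, 0.036, 0.008]]
```

View pics/crop1.png

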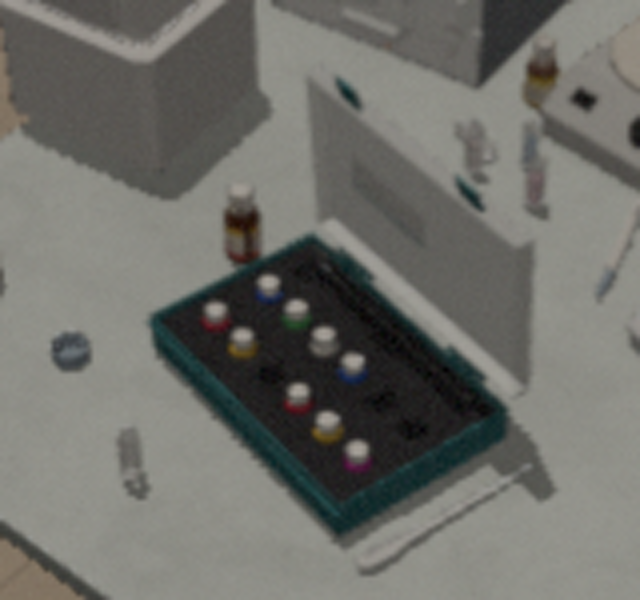

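```bash
python3 -m inch '{"dp":[[0,0,-0.12],[0,0,-0.25],[-0.09,-0.045,-0.25],[-0.19,-0.09,-0.25],[-0.29,-0.14,-0.25],[-0.39,-0.19,-0.25],[-0.49,-0.24,-0.25],[-0.6,-0.29,-0.25],[-0.7,-0.34,-0.25],[-0.8,-0.39,-0.25]],"turn":[[0,0,0],[0,0,0],[0,0,0],[0,0,0],[0,0,0],[0,0,0],[0,0,0],[0,0,0],[0,0,0],[0,0,0]],"fingers":[1,1,1,1,1,1,1,1,1,1]}' 20
python3 -m inch '{"dp":[[-0.1,-0.05,0],[-0.2,-0.1,0],[-0.3,-0.15,0],[-0.4,-0.2,0],[-0.5,-0.25,0],[-0.6,-0.3,0],[-0.7,-0.34,0],[-0.8,-0.39,0],[-0.8,-0.39,0],[-0.8,-0.39,0]],"turn":[[0,0,0],[0,0,0],[0,0,0],[0,0,0],[0,0,0],[0,0,0],[0,0,0],[0,0,0],[0,0,0],[0,0,0]],"fingers":[1,1,1,1,1,1,1,1,1,1]}'
cat >> h.py <<'E'
def show(tag):
    s=env.sense(); print(s["clock"],s["tcp_pos"].round(4),s["orientation"].round(4),s["contact_force"].round(1),s["gripper_width"].round(3))
    for n in ["scene","top"]:
        c=env.capture(n); x=c["image"][95:245,225:385] if n=="scene" else c["image"][120:245,220:360]
        yield c,cv2.resize(x,(480,450),interpolation=cv2.INTER_CUBIC)[:,:,::-1]
E
python3 -c "
from h import *
print(env.sense()['tcp_pos'],env.sense()['joint_positions'],env.sense()['orientation'])"
```

```text
clock: 2.3
tcp_pos: [0.4155, 0.3246, 0.3315]
orientation: [0.0, 0.126, 0.992, 0.0]
contact_force: [-0.3, 0.6, 0.2]
gripper_width: 0.0001
grip_force: 0.0
clock: 3.3
tcp_pos: [0.6856, 0.0945, 0.3303]
orientation: [-0.001, 0.126, 0.992, 0.0]
contact_force: [-0.1, 0.2, -0.4]
gripper_width: 0.0001
grip_force: 0.0
[0.68562533 0.09448358 0.33025956] [-3.73195185e-02  4.30587422e-01  1.07320006e+00  3.25133902e-04
  1.63946184e+00 -1.35480568e+00] [-8.39501068e-04  1.26305753e-01  9.91991000e-01  8.76449611e-05]
```

```bash
python3 -m inch '{"dp":[[0,0,0.06],[0,0,0.12],[0,0,0.18],[0,0,0.24],[0,0,0.3],[0,0,0.36],[0,0,0.425],[0.03,0,0.425],[0.06,0,0.425],[0.08,0,0.425]],"turn":[[0,0,0],[0,0,0],[0,0,0],[0,0,0],[0,0,0],[0,0,0],[0,0,0],[0,0,0],[0,0,0],[0,0,0]],"fingers":[1,1,1,1,1,1,1,1,1,1]}'
python3 -m inch '{"dp":[[0.015,0,0],[0.03,0,0],[0.045,0,0],[0.06,0,0],[0.075,0,0],[0.09,0,0],[0.105,0,0],[0.12,0,0],[0.135,0,0],[0.15,0,0]],"turn":[[0,0,0],[0,0,0],[0,0,0],[0,0,0],[0,0,0],[0,0,0],[0,0,0],[0,0,0],[0,0,0],[0,0,0]],"fingers":[1,1,1,1,1,1,1,1,1,1]}'
python3 - <<'E'
from h import *
a=[b for _,b in show("a")]; cv2.imwrite("pics/p2.png",np.hstack([cv2.resize(x,(400,375)) for x in a]))
E
```

```text
clock: 4.3
tcp_pos: [0.6531, 0.1048, 0.162]
orientation: [0.0, 0.125, 0.992, 0.0]
contact_force: [0.1, 0.3, 0.3]
gripper_width: 0.0001
grip_force: 0.0
clock: 5.3
tcp_pos: [0.5958, 0.1183, 0.1613]
orientation: [-0.0, 0.126, 0.992, 0.0]
contact_force: [1.0, -0.6, -0.1]
gripper_width: -0.0003
grip_force: 0.1Traceback (most recent call last):
  File "<stdin>", line 2, in <module>
  File "h.py", line 12, in show
    s=env.sense(); print(s["clock"],s["tcp_pos"].round(4),s["orientation"].round(4),s["contact_force"].round(1),s["gripper_width"].round(3))
                                                                                                                ^^^^^^^^^^^^^^^^^^^^^^^^
AttributeError: 'float' object has no attribute 'round'
```

```bash
sed -i 's/s\["gripper_width"\].round(3)/s["gripper_width"]/' h.py
python3 -m inch '{"dp":[[0.015,0,0],[0.03,0,0],[0.045,0,0],[0.06,0,0],[0.075,0,0],[0.09,0,0],[0.105,0,0],[0.12,0,0],[0.135,0,0],[0.15,0,0]],"turn":[[0,0,0],[0,0,0],[0,0,0],[0,0,0],[0,0,0],[0,0,0],[0,0,0],[0,0,0],[0,0,0],[0,0,0]],"fingers":[1,1,1,1,1,1,1,1,1,1]}'
python3 -m inch '{"dp":[[0.02,0,0],[0.04,0,0],[0.06,0,0],[0.08,0,0],[0.1,0,0],[0.1,0,0],[0.1,0,0],[0.1,0,0],[0.1,0,0],[0.1,0,0]],"turn":[[0,0,0],[0,0,0],[0,0,0],[0,0,0],[0,0,0],[0,0,0],[0,0,0],[0,0,0],[0,0,0],[0,0,0]],"fingers":[1,1,1,1,1,1,1,1,1,1]}'
python3 - <<'E'
from h import *
a=[b for _,b in show("a")]; cv2.imwrite("pics/p2.png",np.hstack([cv2.resize(x,(400,375)) for x in a]))
E
```

```text
clock: 6.3
tcp_pos: [0.5376, 0.1332, 0.1613]
orientation: [-0.0, 0.126, 0.992, 0.0]
contact_force: [0.3, -0.7, 0.3]
gripper_width: 0.0005
grip_force: 0.0
clock: 7.3
tcp_pos: [0.4996, 0.143, 0.1613]
orientation: [0.0, 0.126, 0.992, -0.0]
contact_force: [-0.4, 0.4, 0.6]
gripper_width: -0.0003
grip_force: 0.0
7.3 [0.4996 0.143  0.1613] [ 0.      0.1256  0.9921 -0.    ] [-0.4  0.4  0.6] -0.0003054533880618452
```

View pics/p2.png

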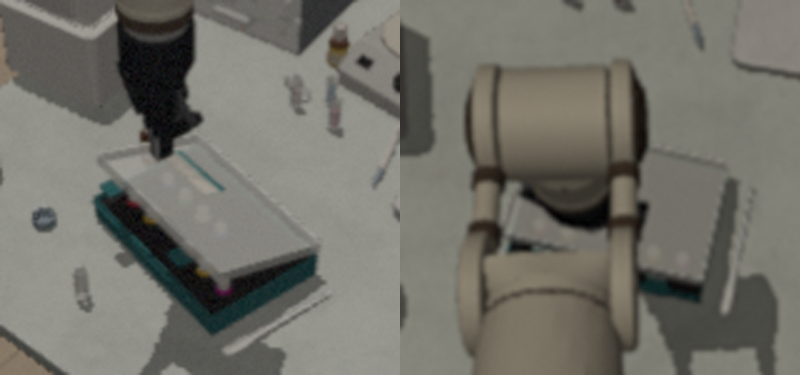

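```bash
python3 -m inch '{"dp":[[0,0,-0.05],[0,0,-0.1],[0.05,0,-0.15],[0.1,0,-0.2],[0.2,0,-0.2],[0.25,0,-0.2],[0.3,0,-0.2],[0.3,0,-0.2],[0.3,0,-0.2],[0.3,0,-0.2]],"turn":[[0,0,0],[0,0,0],[0,0,0],[0,0,0],[0,0,0],[0,0,0],[0,0,0],[0,0,0],[0,0,0],[0,0,0]],"fingers":[1,1,1,1,1,1,1,1,1,1]}'
python3 -m inch '{"dp":[[0,0,0],[0,0,0],[0,0,0],[0,0,0],[0,0,0],[0,0,0],[0,0,0],[0,0,0],[0,0,0],[0,0,0]],"turn":[[0,0,0],[0,0,0],[0,0,0],[0,0,0],[0,0,0],[0,0,0],[0,0,0],[0,0,0],[0,0,0],[0,0,0]],"fingers":[1,1,1,1,1,1,1,1,1,1]}'
cat >> h.py <<'E'
def wrist():
    s=env.sense(); q=s["orientation"]; Rt=Ro.from_quat([q[1],q[2],q[3],q[0]]).as_matrix()
    c=env.capture("wrist"); T=np.array(c["T_tool_cam"]); R=(Rt@T[:3,:3]); o=Rt@T[:3,3]+s["tcp_pos"]
    c["R"]=R.T; c["t"]=-R.T@o
    return c
E
python3 - <<'E'
from h import *
c=wrist(); cv2.imwrite("pics/w1.png",c["image"][:,:,::-1]); print(env.sense()["tcp_pos"],-c["R"].T@c["t"],c["R"].round(2).tolist())
for th in ["reagent_case","reagent_case_lid","reagent_case_latch_l","reagent_case_latch_r","dye_red","cuvette_e"]:
    for r in env.trace(c,th)[:3]:
        p=cloud(c,r["mask"])
        if len(p): print(th,round(r["confidence"],2),r["box"],len(p),np.median(p,0).round(3),np.percentile(p,3,axis=0).round(3),np.percentile(p,97,axis=0).round(3))
p=cloud(c); q=p[(p[:,2]>.025)&(p[:,2]<.1)&(p[:,0]>.43)]
print(len(q), cv2.minAreaRect(q[:,:2].astype(np.float32)))
k=p[(p[:,0]>.5)&(p[:,0]<.62)&(p[:,1]>.06)&(p[:,1]<.17)&(p[:,2]>.03)]
if len(k)>10:
    f=np.linalg.lstsq(np.c_[np.ones(len(k)),k[:,:2]],k[:,2],rcond=None)[0]; print("lid top",f,np.median(k,0))
np.savez("w1.npz",d=c["range_z"])
E
```

```text
clock: 8.4
tcp_pos: [0.384, 0.1727, 0.2414]
orientation: [0.0, 0.126, 0.992, -0.0]
contact_force: [0.2, -0.6, -0.6]
gripper_width: -0.0001
grip_force: 0.0
clock: 9.4
tcp_pos: [0.3832, 0.173, 0.2413]
orientation: [0.0, 0.126, 0.992, -0.0]
contact_force: [-0.5, -0.9, -0.8]
gripper_width: -0.0001
grip_force: 0.0
[0.38318847 0.17296844 0.24129355] [0.30490112 0.19186331 0.38361136] [[0.25, 0.97, 0.0], [0.92, -0.24, 0.31], [0.3, -0.08, -0.95]]
reagent_case 0.71 [225.6, 221.1, 176.9, 114.1] 7508 [0.486 0.121 0.05 ] [0.445 0.028 0.007] [0.553 0.243 0.052]
reagent_case_lid 0.67 [230.1, 225.7, 170.9, 105.8] 6135 [0.491 0.114 0.05 ] [0.445 0.026 0.037] [0.556 0.241 0.052]
reagent_case_lid 0.44 [353.4, 220.1, 16.2, 15.2] 160 [0.469 0.206 0.038] [0.463 0.197 0.036] [0.476 0.217 0.04 ]
reagent_case_latch_l 0.53 [254.6, 226.0, 19.9, 13.8] 211 [0.442 0.08  0.037] [0.434 0.069 0.034] [0.45  0.091 0.04 ]
reagent_case_latch_l 0.52 [352.2, 225.2, 17.2, 11.5] 175 [0.47  0.206 0.038] [0.463 0.195 0.036] [0.476 0.217 0.04 ]
reagent_case_latch_r 0.53 [254.6, 226.0, 19.9, 13.8] 211 [0.442 0.08  0.037] [0.434 0.069 0.034] [0.45  0.091 0.04 ]
reagent_case_latch_r 0.52 [352.2, 225.2, 17.2, 11.5] 175 [0.47  0.206 0.038] [0.463 0.195 0.036] [0.476 0.217 0.04 ]
dye_red 0.76 [405.6, 283.0, 25.3, 22.2] 280 [0.601 0.27  0.022] [0.598 0.257 0.001] [0.609 0.281 0.046]
dye_red 0.54 [213.7, 231.9, 13.8, 67.5] 391 [ 0.466 -0.008  0.009] [ 0.433 -0.025 -0.   ] [0.539 0.004 0.012]
cuvette_e 0.68 [315.9, 172.1, 16.9, 16.5] 179 [0.394 0.175 0.031] [0.387 0.168 0.004] [0.401 0.182 0.045]
cuvette_e 0.54 [230.7, 226.1, 168.4, 106.6] 5969 [0.491 0.113 0.05 ] [0.446 0.027 0.037] [0.554 0.241 0.052]
22427 ((0.5988300442695618, 0.052777379751205444), (0.3342489004135132, 0.9710399508476257), 0.2700633108615875)
lid top [0.0494086  0.00192831 0.00079955] [0.51558232 0.08432073 0.0505261 ]
```

View pics/w1.png

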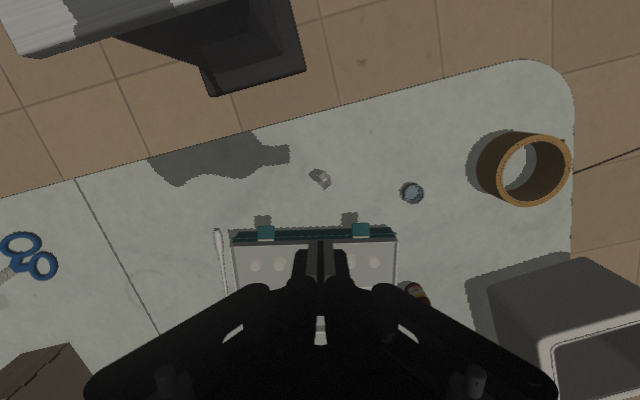

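```bash
python3 -m inch '{"dp":[[-0.08,0.065,0],[-0.167,0.134,0.05],[-0.167,0.134,0.15],[-0.167,0.134,0.25],[-0.167,0.134,0.35],[-0.167,0.134,0.42],[-0.167,0.134,0.45],[-0.167,0.134,0.47],[-0.167,0.134,0.48],[-0.167,0.134,0.48]],"turn":[[0,0,0],[0,0,0],[0,0,0],[0,0,0],[0,0,0],[0,0,0],[0,0,0],[0,0,0],[0,0,0],[0,0,0]],"fingers":[1,1,1,1,1,1,1,1,1,1]}'
python3 -m inch '{"dp":[[0,0,0.0025],[0,0,0.005],[0,0,0.0075],[0,0,0.01],[0,0,0.0125],[0,0,0.015],[0,0,0.0175],[0,0,0.02],[0,0,0.0225],[0,0,0.025]],"turn":[[0,0,0],[0,0,0],[0,0,0],[0,0,0],[0,0,0],[0,0,0],[0,0,0],[0,0,0],[0,0,0],[0,0,0]],"fingers":[1,1,1,1,1,1,1,1,1,1]}'
python3 -m inch '{"dp":[[0,0,0.0025],[0,0,0.005],[0,0,0.0075],[0,0,0.01],[0,0,0.0125],[0,0,0.015],[0,0,0.0175],[0,0,0.02],[0,0,0.0225],[0,0,0.025]],"turn":[[0,0,0],[0,0,0],[0,0,0],[0,0,0],[0,0,0],[0,0,0],[0,0,0],[0,0,0],[0,0,0],[0,0,0]],"fingers":[1,1,1,1,1,1,1,1,1,1]}'
python3 - <<'E'
from h import *
c=wrist(); cv2.imwrite("pics/w2.png",c["image"][:,:,::-1])
E
```

```text
clock: 10.75
tcp_pos: [0.4621, 0.2084, 0.0502]
orientation: [0.001, 0.126, 0.992, 0.0]
contact_force: [0.1, 0.3, 0.5]
gripper_width: -0.0001
grip_force: 0.0
clock: 11.75
tcp_pos: [0.4612, 0.2082, 0.0392]
orientation: [-0.0, 0.126, 0.992, -0.0]
contact_force: [0.1, -0.5, 0.5]
gripper_width: 0.0002
grip_force: 0.0
clock: 12.75
tcp_pos: [0.4609, 0.2083, 0.029]
orientation: [-0.0, 0.126, 0.992, 0.0]
contact_force: [-0.6, -0.1, 2.7]
gripper_width: 0.0002
grip_force: 1.2
```

View pics/w2.png

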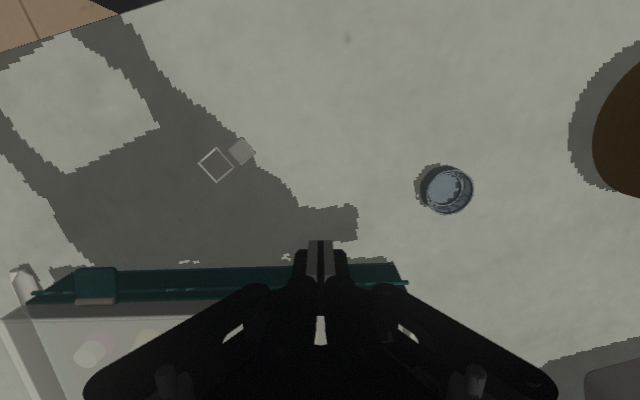

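```bash
python3 -m inch '{"dp":[[0,0,0.0025],[0,0,0.005],[0,0,0.0075],[0,0,0.01],[0,0,0.0125],[0,0,0.015],[0,0,0.0175],[0,0,0.02],[0,0,0.0225],[0,0,0.025]],"turn":[[0,0,0],[0,0,0],[0,0,0],[0,0,0],[0,0,0],[0,0,0],[0,0,0],[0,0,0],[0,0,0],[0,0,0]],"fingers":[1,1,1,1,1,1,1,1,1,1]}'
python3 -m inch '{"dp":[[-0.001,0,0],[-0.002,0,0],[-0.003,0,0],[-0.004,0,0],[-0.005,0,0],[-0.006,0,0],[-0.007,0,0],[-0.008,0,0],[-0.009,0,0],[-0.01,0,0]],"turn":[[0,0,0],[0,0,0],[0,0,0],[0,0,0],[0,0,0],[0,0,0],[0,0,0],[0,0,0],[0,0,0],[0,0,0]],"fingers":[1,1,1,1,1,1,1,1,1,1]}'
```

```text
clock: 13.8
tcp_pos: [0.4612, 0.2082, 0.0192]
orientation: [-0.0, 0.126, 0.992, -0.0]
contact_force: [-1.1, 0.2, 1.0]
gripper_width: -0.0001
grip_force: 0.4
clock: 14.8
tcp_pos: [0.4651, 0.2072, 0.0193]
orientation: [-0.0, 0.126, 0.992, 0.0]
contact_force: [-0.5, 0.3, -0.6]
gripper_width: 0.0002
grip_force: 0.6
```

```bash
python3 -m inch '{"dp":[[-0.001,0,0],[-0.002,0,0],[-0.003,0,0],[-0.004,0,0],[-0.005,0,0],[-0.006,0,0],[-0.007,0,0],[-0.008,0,0],[-0.009,0,0],[-0.01,0,0]],"turn":[[0,0,0],[0,0,0],[0,0,0],[0,0,0],[0,0,0],[0,0,0],[0,0,0],[0,0,0],[0,0,0],[0,0,0]],"fingers":[1,1,1,1,1,1,1,1,1,1]}'
```

```text
clock: 15.8
tcp_pos: [0.4672, 0.2066, 0.0186]
orientation: [-0.002, 0.126, 0.992, -0.0]
contact_force: [-6.4, 3.5, -0.7]
gripper_width: -0.0001
grip_force: 3.6
```

```bash
python3 -m inch '{"dp":[[0,0,0],[0.03,0,0],[0.06,0,0],[0.06,0,-0.1],[0.06,0,-0.2],[0.03,-0.1,-0.2],[0.009,-0.2,-0.2],[0.009,-0.3235,-0.2],[0.009,-0.3235,-0.14],[0.009,-0.3235,-0.09]],"turn":[[0,0,0],[0,0,0],[0,0,0],[0,0,0],[0,0,0],[0,0,0],[0,0,0],[0,0,0],[0,0,0],[0,0,0]],"fingers":[1,1,1,1,1,1,1,1,1,1]}'
python3 -m inch '{"dp":[[0,0,0.02],[0,0,0.022],[0,0,0.0245],[0,0,0.027],[0,0,0.0295],[0,0,0.032],[0,0,0.0345],[0,0,0.037],[0,0,0.0395],[0,0,0.042]],"turn":[[0,0,0],[0,0,0],[0,0,0],[0,0,0],[0,0,0],[0,0,0],[0,0,0],[0,0,0],[0,0,0],[0,0,0]],"fingers":[1,1,1,1,1,1,1,1,1,1]}'
python3 -m inch '{"dp":[[0,0,0.0025],[0,0,0.005],[0,0,0.0075],[0,0,0.01],[0,0,0.0125],[0,0,0.015],[0,0,0.0175],[0,0,0.02],[0,0,0.0225],[0,0,0.025]],"turn":[[0,0,0],[0,0,0],[0,0,0],[0,0,0],[0,0,0],[0,0,0],[0,0,0],[0,0,0],[0,0,0],[0,0,0]],"fingers":[1,1,1,1,1,1,1,1,1,1]}'
```

```text
clock: 16.8
tcp_pos: [0.4338, 0.0804, 0.0557]
orientation: [0.002, 0.127, 0.992, -0.0]
contact_force: [-0.4, 0.0, -0.6]
gripper_width: -0.0002
grip_force: 0.0
clock: 17.8
tcp_pos: [0.4332, 0.0818, 0.0384]
orientation: [-0.0, 0.126, 0.992, -0.0]
contact_force: [-1.4, -0.5, -0.4]
gripper_width: 0.0
grip_force: 0.0
clock: 18.8
tcp_pos: [0.4329, 0.0819, 0.0282]
orientation: [-0.0, 0.126, 0.992, 0.0]
contact_force: [-0.5, -0.2, 2.7]
gripper_width: -0.0002
grip_force: 1.2
```

```bash
python3 -m inch '{"dp":[[0,0,0.0025],[0,0,0.005],[0,0,0.0075],[0,0,0.01],[0,0,0.0125],[0,0,0.015],[0,0,0.0175],[0,0,0.02],[0,0,0.0225],[0,0,0.0235]],"turn":[[0,0,0],[0,0,0],[0,0,0],[0,0,0],[0,0,0],[0,0,0],[0,0,0],[0,0,0],[0,0,0],[0,0,0]],"fingers":[1,1,1,1,1,1,1,1,1,1]}'
python3 -m inch '{"dp":[[-0.001,0,0],[-0.002,0,0],[-0.003,0,0],[-0.004,0,0],[-0.005,0,0],[-0.006,0,0],[-0.007,0,0],[-0.008,0,0],[-0.009,0,0],[-0.01,0,0]],"turn":[[0,0,0],[0,0,0],[0,0,0],[0,0,0],[0,0,0],[0,0,0],[0,0,0],[0,0,0],[0,0,0],[0,0,0]],"fingers":[1,1,1,1,1,1,1,1,1,1]}'
python3 -m inch '{"dp":[[-0.001,0,0],[-0.002,0,0],[-0.003,0,0],[-0.004,0,0],[-0.005,0,0],[-0.006,0,0],[-0.007,0,0],[-0.008,0,0],[-0.009,0,0],[-0.01,0,0]],"turn":[[0,0,0],[0,0,0],[0,0,0],[0,0,0],[0,0,0],[0,0,0],[0,0,0],[0,0,0],[0,0,0],[0,0,0]],"fingers":[1,1,1,1,1,1,1,1,1,1]}'
```

```text
clock: 19.8
tcp_pos: [0.4332, 0.0818, 0.0189]
orientation: [-0.0, 0.126, 0.992, -0.0]
contact_force: [-0.5, -0.6, 0.1]
gripper_width: -0.0001
grip_force: 0.2
clock: 20.8
tcp_pos: [0.4371, 0.0808, 0.0191]
orientation: [-0.0, 0.126, 0.992, 0.0]
contact_force: [-1.3, -0.0, -0.5]
gripper_width: 0.0002
grip_force: 0.6
clock: 21.8
tcp_pos: [0.4393, 0.0802, 0.0184]
orientation: [-0.002, 0.126, 0.992, 0.0]
contact_force: [-5.2, 2.5, -0.4]
gripper_width: 0.0
grip_force: 3.2
```

```bash
python3 -m inch '{"dp":[[0,0,0],[0.03,0,0],[0.06,0,0],[0.06,0,-0.1],[0.06,0,-0.2],[0.08,0.05,-0.3],[0.1,0.1,-0.4],[0.12,0.15,-0.4],[0.12,0.15,-0.4],[0.12,0.15,-0.4]],"turn":[[0,0,0],[0,0,0],[0,0,0],[0,0,0],[0,0,0],[0,0,0],[0,0,0],[0,0,0],[0,0,0],[0,0,0]],"fingers":[1,1,1,1,1,1,1,1,1,1]}'
python3 - <<'E'
from h import *
c=wrist(); cv2.imwrite("pics/w3.png",cv2.resize(c["image"][140:340,160:480,::-1],(800,500)))
p=cloud(c); X=np.array([.977,-.215]);Y=np.array([.215,.977]); q=(p[:,:2]-[.542,.124]); q=np.c_[q@X,q@Y,p[:,2]]
for s in (65,-65):
    k=q[(abs(q[:,1]-s)<12e0)] if 0 else q[(abs(q[:,1]-s/1000)<.010)&(q[:,0]<-.07)&(q[:,0]>-.12)&(q[:,2]>.012)]
    print(s,len(k),k[:,0].min().round(4),np.percentile(k[:,0],[2,50]).round(4), k[np.argsort(k[:,0])[:6]].round(3).tolist())
k=q[(abs(q[:,0])<.06)&(abs(q[:,1])<.1)&(q[:,2]>.03)&(q[:,2]<.07)]; print(np.linalg.lstsq(np.c_[np.ones(len(k)),k[:,0]],k[:,2],rcond=None)[0])
for n,c in (("w",c),("s",env.capture("scene")),("t",env.capture("top"))):
  for th in ["dye_red","cuvette_e","dropper_b","cap_b","tape_roll","scissors"]:
    for r in env.trace(c,th)[:1]:
        z=cloud(c,r["mask"]); print(n,th,round(r["confidence"],2),np.median(z,0).round(3),z[:,2].max().round(3))
E
```

```text
clock: 22.8
tcp_pos: [0.4089, 0.1497, 0.1787]
orientation: [0.0, 0.125, 0.992, -0.0]
contact_force: [0.3, -0.5, -1.1]
gripper_width: 0.0005
grip_force: 0.0
65 347 -0.0809 [-0.0805 -0.0774] [[-0.081, 0.071, 0.033], [-0.081, 0.071, 0.027], [-0.081, 0.069, 0.032], [-0.081, 0.06, 0.029], [-0.081, 0.073, 0.03], [-0.081, 0.069, 0.04]]
-65 348 -0.0809 [-0.0806 -0.0776] [[-0.081, -0.068, 0.033], [-0.081, -0.059, 0.041], [-0.081, -0.073, 0.038], [-0.081, -0.061, 0.041], [-0.081, -0.063, 0.036], [-0.081, -0.063, 0.031]]
[0.05066786 0.00137237]
w dye_red 0.75 [ 0.462 -0.006  0.009] 0.013
w cuvette_e 0.84 [0.396 0.175 0.029] 0.046
w dropper_b 0.59 [0.478 0.203 0.032] 0.041
w cap_b 0.62 [0.449 0.292 0.004] 0.014
w tape_roll 0.61 [0.442 0.43  0.033] 0.049
w scissors 0.85 [ 0.426 -0.271  0.007] 0.01
s dye_red 0.49 [0.609 0.264 0.041] 0.068
s cap_b 0.41 [0.451 0.293 0.005] 0.014
s tape_roll 0.76 [0.443 0.424 0.03 ] 0.053
s scissors 0.61 [ 0.413 -0.326  0.007] 0.014
t cuvette_e 0.63 [0.569 0.08  0.051] 0.508
t tape_roll 0.68 [0.445 0.43  0.042] 0.053
t scissors 0.56 [ 0.417 -0.316  0.008] 0.017
```

View pics/w3.png

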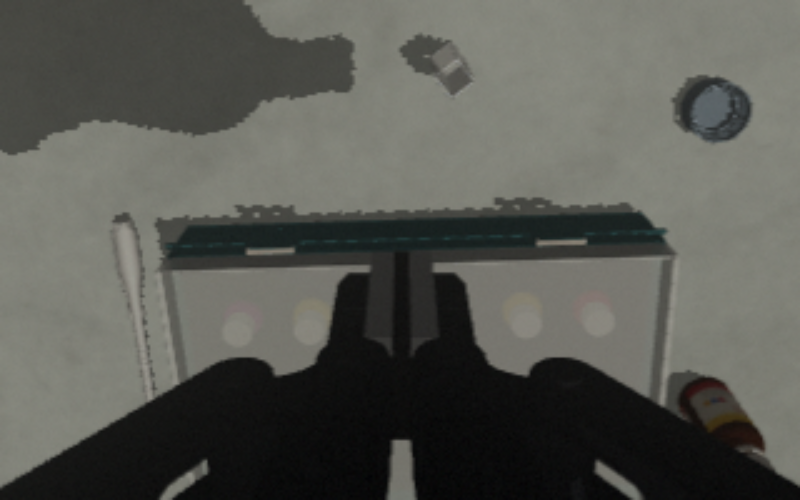

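Both latches sit flush against the front: their outer faces are 81 mm in front of the case's origin, at about (270,250) and (562,242) in the crop. The lid is flat, and the cuvette (450,70), cap (715,108), bottle and dropper have not moved. The arm is clear of everything.

```bash
python3 -c "
from bench import env
print(env.job_done())"
```

```text
the job is handed in; nothing more can be done
None
```

The lid is shut and both latches are folded flat. Nothing round the case appears to have moved, and the job was handed in at about 23 s with the arm clear; no verdict was returned.

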